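# Load the roller bed and start it at the guarded switch

## Task

Set the mixing vial that is lying on the bench down on the roller bed, lengthwise and centred in the groove between the wheels - lowered into place and let go, not dropped or left to roll. Then, at the switch box, lift the spring-loaded guard cover, push the toggle under it all the way over to the far side (away from the cover's lifting tab), and let the cover fall fully shut again. Do not disturb the two dropper bottles and the plaster cast that stand close to the vial.

Things in the scene. Friction and masses are not known exactly. Their poses are not given: they have to be found in the camera images.
- vial: Round mixing vial, amber glass, black screw cap: 28 mm diameter, 110 mm long, about 60 g, lying on its side on the bench; rolls at a light touch. Origin: halfway along, on the underside as it lay at the start (14 mm from the axis; turns with the vial). Own x axis: along the vial to the cap (glass x = -55 to +40 mm, cap +42 to +55 mm).
- vial_center (a point): The vial's centre: on its axis, halfway along its 110 mm. 14 mm above the bench while it lies there.
- roller_bed: Low roller bed fixed to the bench: grey plate 100 (x) x 124 mm (y), top 14 mm above the bench, two 6 mm axles along its y at x = -18 and +18 mm, 31 mm above the bench, each with two still rubber wheels (30 mm diameter, 8 mm wide) at y = -32 and +32 mm; the 56 mm between them is open for fingers. Bearing plates at y = -50 and +50 mm end 37 mm above the bench. Origin: centre of underside.
- bed_rest (a point): Where the vial's centre lies when the vial rests in the roller bed: over the bed's origin, 53.7 mm above the bench. The vial lies along the bed's y axis in the groove at x = 0, on all four wheels (wheel tops 46 mm above the bench), cap at either end.
- switch_box: White switch box fixed to the bench, 100 mm (x) by 96 mm (y), flat top 70 mm above the bench, origin at the centre of its underside; its -x side is the front. On top a dark steel guard cover hides the toggle.
- cover (a joint): Angle of the guard cover, rad: 0 shut, 1.31 fully up (stop). Hinged at its rear (+x) edge, opened by lifting its front tab. Spring and weight shut it at once when let go: at the tab about 1 N when shut, 1.6 N at 0.9 rad.
- cover_hinge (a point): Middle of the cover's hinge axis (parallel to box y): box x = +12 mm, y = 0, 75 mm above the bench. Fixed. The cover is a dark steel shell, open below, from the hinge forward to box x = -50 mm: 62 mm long, 66 mm wide (60 inside), 3 mm walls; shut, its roof is 109 mm above the bench, its walls' lower edges 2 mm above the box's top.
- cover_tab (a point): Middle of the front edge, underside, of the cover's lifting tab: a lip 44 mm wide (y), 4 mm thick, standing out 14 mm in front of the cover and of the box's front face. Moves with the cover; shut, it is at box x = -64 mm, y = 0, 75 mm above the bench. 76 mm from the hinge axis.
- toggle (a joint): Angle of the toggle lever, rad: 0 leaning to the front (off), 0.873 leaning to the far side, away from the tab (on). It turns about an axis parallel to the box's y at box x = -16 mm, 72 mm above the bench; about 1.2 N at its tip moves it and it stays where it is left. It may start slightly off 0.
- toggle_tip (a point): Top of the toggle: a steel paddle 22 mm wide (y), 6 mm thick, top 25 mm from its pivot. At 0 the tip is at box x = -27 mm, 95 mm above the bench; at 0.873 it is at box x = -5 mm, the same height.
- bottle_left: Small dropper bottle with a white cap, 26 mm in diameter and 73 mm tall, loose, standing beyond one end of the vial. Origin: centre of its underside. Not to be disturbed.
- bottle_right: Small dropper bottle with a black cap, 26 mm in diameter and 73 mm tall, loose, standing beyond the other end of the vial. Origin: centre of its underside. Not to be disturbed.
- cast: White plaster cast of a jaw, 56 x 60 x 28 mm, loose, lying beside the vial on the side away from the robot. Origin: centre of its underside. Not to be disturbed.

How it is judged:
On the way, in this order (a step that is already met when the one before it is completed fails the run):
1. the vial rests in the groove of the roller bed, released (horizontal distance between vial_center and bed_rest below 0.014 m and z of vial_center in the frame of bed_rest between -0.005 and 0.005 m and angle between the x axis of vial and the y axis of roller_bed, either way round below 0.15 rad and contact force between the fingers and vial below 0.3 N and linear speed of vial below 0.03 m/s), for 0.3 s.
2. the cover is lifted with the toggle still off (value of joint cover above 0.25 rad and value of joint toggle below 0.3 rad), for 0.05 s.
3. the toggle is pushed over under the lifted cover (value of joint toggle above 0.65 rad and value of joint cover above 0.2 rad), for 0.05 s.
4. the cover has fallen shut (value of joint cover below 0.08 rad), for 0.2 s.
At the end, for the whole second after the job is handed in: The vial lies at rest and released in the roller bed's groove (centre within 14 mm in plan and 5 mm in height of its resting place, axis within 0.15 rad of the rollers), the toggle stands on the far side (at least 0.65 of 0.873 rad) and the cover is shut (within 0.08 rad) (all of step 1 and value of joint toggle above 0.65 rad and value of joint cover below 0.08 rad); the robot touches nothing.
It fails at once if the white-capped dropper bottle is shifted more than 25 mm or tipped over (distance of bottle_left from where it was at the start of the episode above 0.025 m or angle between bottle_left's own z axis and vertical above 0.5 rad).
It fails at once if the black-capped dropper bottle is shifted more than 25 mm or tipped over (distance of bottle_right from where it was at the start of the episode above 0.025 m or angle between bottle_right's own z axis and vertical above 0.5 rad).
It fails at once if the plaster cast is shifted more than 25 mm or tipped over (distance of cast from where it was at the start of the episode above 0.025 m or angle between cast's own z axis and vertical above 0.5 rad).
It fails at once if the vial is dropped or sent rolling (moves faster than 0.6 m/s while not held) (contact force between the fingers and vial below 0.1 N and linear speed of vial above 0.6 m/s).
It also fails if it takes over 48 s, if anything falls off the work surface, if the arm or the gripper's body presses on something with over 40 N, if the wrist force passes 120 N, or if a joint passes its speed limit or range.

## Robot

A 6-joint arm with a two-finger parallel gripper is mounted at the origin on a cart in front of the work surface, level with it; the furniture and walls round the work are solid. World frame = base frame: x ahead of the robot, y to its left, z up, the work surface at z = 0. Lengths are in m, angles in rad, forces in N, time in s.
With the tool pointing down it reaches from about 0.3 to 0.875 m from the base axis. Payload 6.4 kg.
Tool frame: the origin (TCP) lies between the finger pads; the fingertips stand 8 mm ahead of it and the grasp point (between the pads) lies 11 mm behind it (manip.tips_ahead is the distance from the TCP to the fingertips, in m); z points along the fingers, y is the line along which they close (so a half turn about z gives the same grasp; the last joint's range is limited). The gripper opens to 88 mm and grips with 3 to 60 N. Pads are 18 mm wide; open, the fingers measure 123 mm over their backs; the gripper's body (75 mm by 187 mm) begins 45 mm behind the grasp point.
Start: joints at [0.909, 0.181, 1.607, -0, 1.354, -0.206], TCP at [0.253, 0.516, 0.247] pointing down, gripper open.
Joint ranges: [-2.99, 2.99], [-0.89, 2.07], [0.3, 2.58], [-1.14, 4.28], [0, 2.63], [-3.12, 3.12]. Speed limits (rad/s): [2.57, 2.57, 3.01, 3.14, 3.14, 3.14].

## Interface

Orientations are given as a rotation vector (axis times angle).
In Python, from station import manip, imaging, workorder, look_for, place_of gives the robot as it stands. Calls block until the motion is done:
- manip.goto(position, orientation): joint-space move of the TCP to a pose.
- manip.move_linear(position, velocity=0.15, attitude=None): straight line of the TCP; attitude=None keeps the orientation; velocity is the mean speed in m/s.
- manip.move_j(angles): joint-space move.
- manip.gripper_to(opening, squeeze=None): finger opening in m; squeeze is the grip in N (None keeps the last); returns when the fingers have stopped.
- manip.pause(seconds).
- manip.solve_ik(position, orientation): joint angles nearest the present ones, or None.
- imaging.grab_frame(name): name is "scene" or "top" or "wrist"; returns a dict with "image" (384x512x3 uint8, blue, green, red), "fovy" (degrees; the focal length in pixels is half the picture's height over the tangent of half this angle, whatever the lens; pixels are square), "cx", "cy" (the principal point, pixels), "k1" (the pictures are not rectified: a ray, as slopes to the right and down, at radius r is drawn at 1 + k1 r^2 times it, then the intrinsics apply), "rvec" (rotation vector, rad) and "tvec" (3), from world to camera coordinates, as OpenCV has them; the wrist camera has in their place "tool_from_camera" (4x4, takes a point from camera to tool coordinates, whose origin is the TCP and whose axes are the flange's). Camera axes: x right, y down, z forward; pixel columns grow to the right and rows downward; lengths in m; the calibration is good to about 2 mm. A picture is of the moment at which its call begins: read the wrist's pose just before it. There is no depth.
A pose or a line that the arm cannot do raises manip.PlanningError and nothing moves.
- workorder.hand_in(): hands the job in; it is judged then, once.
Trained networks look in the newest picture that a camera, given by its name, has taken for a name from the list of things; names that differ only in an ending like _2 or _b are one class to them, and where a whole thing is asked for, a point or a joint stands for the part that bears it (a point fixed in the world has none). Each returns a list of dicts, best first, with "score" (0 to 1); they miss things now and then, are a little off and sometimes report something else, mostly with a low value. They report only what shows in the picture. A call takes as long as a camera call.
- look_for(camera, thing): "bbox" ([left, top, right, bottom] in pixels, round what is visible of it).
- place_of(camera, thing): "point" ([row, column] in pixels: a listed point, or the origin of a listed thing).
Readings, each from a call of its own:
- manip.current_time_s(): time.
- manip.current_joints(): joint angles.
- manip.current_dq(): joint speeds.
- manip.current_effort(): joint torques, N m.
- manip.current_tcp_pos(): TCP position.
- manip.current_tool_rot(): TCP orientation.
- manip.current_wrist_force(): force on the tool from outside, world axes, zero at the start.
- manip.current_moment(): the same for the moment, N m.
- manip.current_grip_width(): finger opening in m.
- manip.current_grasp_force(): force on a finger pad.
Only numpy, scipy, OpenCV 4.12 (cv2) and the standard library are available. Lean on these libraries where they do the work, as an engineer would, in place of code of your own. Each camera call takes 0.05 s, during which the arm holds its last target. There are 200 camera calls.

## Working session

There is one attempt and no reset: what is moved stays moved. The work goes in short steps, each a Python script; the robot and the scene stay as the last script left them, time stands still between calls to the robot, and variables do not carry over. Pictures are saved under pics/ and viewed, at most 10 in all, crops included, and the job is handed in when it is done.

```bash
ls; mkdir -p pics
cat > h.py <<'E'
import numpy as np, cv2
from scipy.spatial.transform import Rotation as R
from station import manip, imaging, workorder, look_for, place_of
def cam(name):
    """returns image, K, k1, R(world->cam), t"""
    p=np.array(manip.current_tcp_pos()); q=np.array(manip.current_tool_rot())
    f=imaging.grab_frame(name); im=f["image"]; fl=im.shape[0]/2/np.tan(np.radians(f["fovy"])/2)
    if name=="wrist":
        T=np.eye(4);T[:3,:3]=R.from_rotvec(q).as_matrix();T[:3,3]=p
        W=np.linalg.inv(T@np.array(f["tool_from_camera"])); Rm,t=W[:3,:3],W[:3,3]
    else: Rm=R.from_rotvec(np.ravel(f["rvec"])).as_matrix(); t=np.ravel(f["tvec"])
    return dict(im=im,f=fl,cx=f["cx"],cy=f["cy"],k1=f["k1"],R=Rm,t=t)
def ray(c,row,col):
    d=np.array([(col-c["cx"])/c["f"],(row-c["cy"])/c["f"]]); u=d.copy()
    for _ in range(20): u=d/(1+c["k1"]*(u@u))
    return -c["R"].T@c["t"], c["R"].T@np.array([u[0],u[1],1])
def at_z(c,row,col,z):
    o,d=ray(c,row,col); return o+d*(z-o[2])/d[2]
def proj(c,P):
    X=c["R"]@np.array(P)+c["t"]; u=X[:2]/X[2]; u=u*(1+c["k1"]*(u@u))
    return np.array([c["f"]*u[1]+c["cy"],c["f"]*u[0]+c["cx"]])
E
cat > a.py <<'E'
from h import *
zs=dict(vial_center=.014,vial=0,roller_bed=0,bed_rest=.0537,switch_box=0,cover_hinge=.075,cover_tab=.075,bottle_left=0,bottle_right=0,cast=0)
print(manip.current_time_s(), manip.current_tool_rot())
for n in ("top","scene"):
    c=cam(n); cv2.imwrite(f"pics/{n}0.png",c["im"]); print(n,-c["R"].T@c["t"])
    for k,z in zs.items():
        for r in place_of(n,k)[:2]: print(k,round(r["score"],2),np.round(r["point"]),np.round(at_z(c,*r["point"],z),4))
E
python3 a.py
```

```text
pics
station.py
0.0 [-7.09613537e-01 -3.05972985e+00  2.35565878e-03]
top [0.3758188  0.16838678 1.02808267]
vial_center 0.96 [215. 245.] [0.4571 0.1734 0.014 ]
vial_center 0.2 [213. 244.] [0.4619 0.1764 0.014 ]
vial 0.87 [214. 246.] [0.4605 0.1714 0.    ]
roller_bed 0.6 [186. 315.] [ 0.534  -0.0089  0.    ]
roller_bed 0.24 [184. 155.] [0.5408 0.4104 0.    ]
bed_rest 0.92 [181. 319.] [ 0.5387 -0.0083  0.0537]
switch_box 0.66 [175. 250.] [0.5632 0.1627 0.    ]
switch_box 0.55 [194. 163.] [0.514  0.3871 0.    ]
cover_hinge 0.66 [185. 156.] [0.5241 0.388  0.075 ]
cover_tab 0.73 [212. 160.] [0.4609 0.3785 0.075 ]
cover_tab 0.67 [174. 250.] [0.5535 0.161  0.075 ]
bottle_left 0.54 [196. 219.] [0.508  0.2423 0.    ]
bottle_left 0.46 [214. 164.] [0.4611 0.3848 0.    ]
bottle_right 0.47 [228. 274.] [0.4244 0.1007 0.    ]
cast 0.88 [174. 252.] [0.5659 0.1565 0.    ]
scene [ 0.16864749 -0.3559431   0.79818388]
vial_center 0.96 [218. 244.] [0.4696 0.1799 0.014 ]
vial 0.92 [222. 244.] [0.4708 0.1811 0.    ]
roller_bed 0.98 [276. 334.] [ 0.5506 -0.0178  0.    ]
bed_rest 0.81 [259. 336.] [ 0.5486 -0.0139  0.0537]
bed_rest 0.46 [192. 239.] [0.4808 0.2159 0.0537]
switch_box 0.94 [152. 217.] [0.5203 0.3888 0.    ]
cover_hinge 0.77 [125. 218.] [0.5309 0.3939 0.075 ]
cover_tab 0.62 [144. 192.] [0.4543 0.369  0.075 ]
cover_tab 0.45 [194. 240.] [0.4705 0.1938 0.075 ]
bottle_left 0.52 [192. 240.] [0.5042 0.2546 0.    ]
bottle_left 0.44 [258. 334.] [0.5753 0.0137 0.    ]
bottle_right 0.73 [260. 243.] [0.4226 0.1023 0.    ]
cast 0.74 [210. 289.] [0.567  0.1593 0.    ]
```

```bash
python3 -c "
import cv2
a=cv2.imread('pics/top0.png')[120:270,120:370];cv2.imwrite('pics/t1.png',cv2.resize(a,None,fx=3.2,fy=3.2,interpolation=cv2.INTER_CUBIC))
a=cv2.imread('pics/scene0.png')[90:310,150:400];cv2.imwrite('pics/s1.png',cv2.resize(a,None,fx=2.7,fy=2.7,interpolation=cv2.INTER_CUBIC))"
```

```text
(no output)
```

View pics/t1.png

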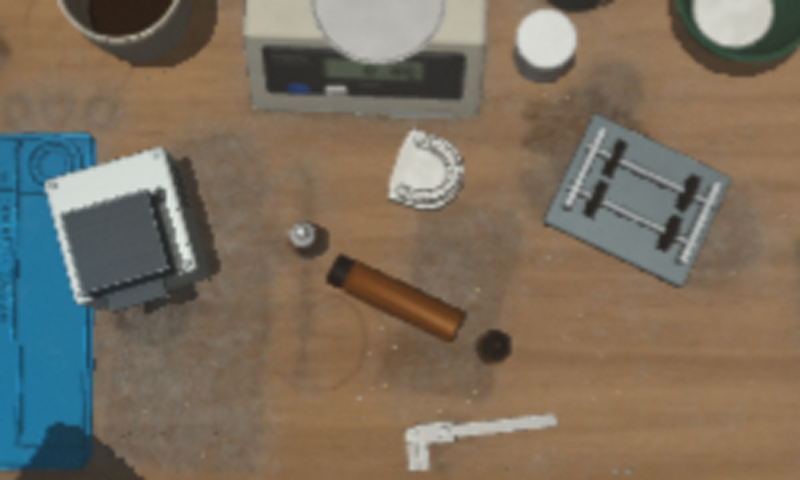

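View pics/s1.png

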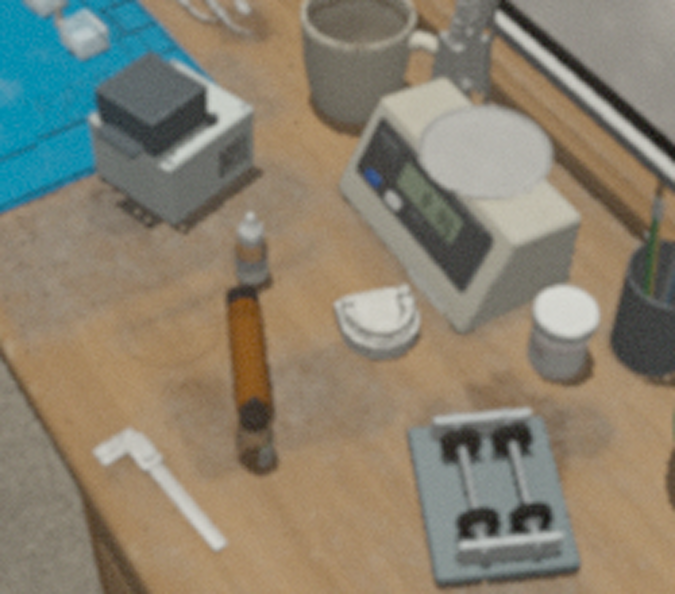

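Top crop: the vial runs from the cap at (335,270) to the glass end at (460,325), with the bottles at (303,237) and (493,345). The bed corners are (593,113), (731,180), (683,287) and (546,224), and the box front edge runs from (85,305) to (200,268). In the scene crop the cast is at (375,320), well clear of the vial. The vial and bed axes are nearly parallel. Next I check the wrist camera mount and reachability.

```bash
cat >> h.py <<'E'
def down(deg,tilt=0):
    """tool down, tool x at heading deg; tilt: fingers lean forward (towards tool +x) by tilt deg"""
    return (R.from_euler('z',deg,degrees=True)*R.from_euler('x',180,degrees=True)*R.from_euler('y',tilt,degrees=True)).as_rotvec()
E
python3 - <<'E'
from h import *
f=imaging.grab_frame("wrist"); print(np.round(f["tool_from_camera"],3),f["fovy"],f["cx"],f["cy"],manip.tips_ahead)
for t in (60,50,65,70): 
    print(t,R.from_rotvec(down(16,t)).as_matrix()[:,2].round(2))
    for p in ((.44,.37,.07),(.5,.38,.085),(.36,.35,.09)): print(p,np.round(manip.solve_ik(p,down(16,t)) if manip.solve_ik(p,down(16,t)) is not None else 0,2))
for a in (66,-114): print(a, manip.solve_ik((.46,.175,.01),down(a)), manip.solve_ik((.54,-.01,.05),down(a)))
E
```

```text
[[ 0.001 -0.962 -0.272  0.071]
 [ 1.     0.001 -0.    -0.   ]
 [ 0.001 -0.272  0.962 -0.137]
 [ 0.     0.     0.     1.   ]] 68.60110540996259 259.7162020406351 192.81836272412758 0.008
60 [ 0.83  0.24 -0.5 ]
(0.44, 0.37, 0.07) [ 0.67  0.4   2.26  3.74  0.62 -1.88]
(0.5, 0.38, 0.085) [ 0.59  0.4   2.17  3.7   0.53 -1.91]
(0.36, 0.35, 0.09) [ 0.79  0.26  2.4   3.92  0.66 -1.95]
50 [ 0.74  0.21 -0.64]
(0.44, 0.37, 0.07) [ 0.64  0.29  2.23  4.05  0.35 -2.21]
(0.5, 0.38, 0.085) [ 0.57  0.32  2.12  4.11  0.27 -2.33]
(0.36, 0.35, 0.09) [ 0.74  0.12  2.37  4.27  0.39 -2.36]
65 [ 0.87  0.25 -0.42]
(0.44, 0.37, 0.07) [ 0.68  0.47  2.27  3.68  0.77 -1.79]
(0.5, 0.38, 0.085) [ 0.6   0.46  2.18  3.62  0.67 -1.82]
(0.36, 0.35, 0.09) [ 0.82  0.34  2.41  3.84  0.81 -1.85]
70 [ 0.9   0.26 -0.34]
(0.44, 0.37, 0.07) [ 0.69  0.55  2.26  3.64  0.92 -1.74]
(0.5, 0.38, 0.085) [ 0.61  0.53  2.18  3.57  0.82 -1.76]
(0.36, 0.35, 0.09) [ 0.84  0.44  2.4   3.79  0.97 -1.77]
66 [ 1.21829191e-01  3.61928731e-01  1.94786697e+00 -4.44089210e-16
  8.31796956e-01  5.40708212e-01] [-2.38394597e-01  3.69135705e-01  1.82187592e+00 -4.44089210e-16
  9.50581033e-01  1.80484423e-01]
-114 [ 1.21829191e-01  3.61928731e-01  1.94786697e+00 -4.44089210e-16
  8.31796956e-01 -2.60088444e+00] [-2.38394597e-01  3.69135705e-01  1.82187592e+00 -4.44089210e-16
  9.50581033e-01 -2.96110823e+00]
```

```bash
cat > b.py <<'E'
from h import *
import pickle
views=dict(box=((.47,.40,.25),106),bed=((.54,-.01,.22),66),vial=((.46,.175,.2),66))
zs=dict(box=dict(switch_box=0,cover_hinge=.075,cover_tab=.075),bed=dict(roller_bed=0,bed_rest=.0537),
 vial=dict(vial_center=.014,vial=0,bottle_left=0,bottle_right=0,cast=0))
D={}
for v,(p,a) in views.items():
    manip.goto(p,down(a)); manip.pause(.3)
    c=cam("wrist"); D[v]=c; cv2.imwrite(f"pics/w_{v}.png",c["im"])
    print(v,manip.current_time_s())
    for k,z in zs[v].items():
        for r in place_of("wrist",k)[:1]: print(k,round(r["score"],2),np.round(r["point"]),np.round(at_z(c,*r["point"],z),4))
pickle.dump(D,open("D.pkl","wb"))
S=[cv2.resize(D[v]["im"],None,fx=.78,fy=.78) for v in D]
cv2.imwrite("pics/w3.png",np.vstack([np.hstack(S[:2]),np.hstack([S[2],S[2]*0])]))
E
python3 b.py
```

```text
box 2.4667
switch_box 0.73 [187. 289.] [0.516  0.3833 0.    ]
cover_hinge 0.64 [201. 305.] [0.5265 0.3888 0.075 ]
cover_tab 0.96 [200. 241.] [0.4547 0.3695 0.075 ]
bed 4.5083
roller_bed 0.8 [173. 265.] [ 0.5439 -0.0161  0.    ]
bed_rest 0.88 [184. 266.] [ 0.5437 -0.0169  0.0537]
vial 5.7833
vial_center 0.73 [173. 262.] [0.4634 0.1749 0.014 ]
vial 0.57 [167. 262.] [0.4658 0.1796 0.    ]
bottle_left 0.81 [100. 273.] [0.5085 0.2453 0.    ]
bottle_right 0.84 [234. 259.] [0.4263 0.0999 0.    ]
cast 0.8 [152. 346.] [0.5642 0.1546 0.    ]
```

View pics/w3.png

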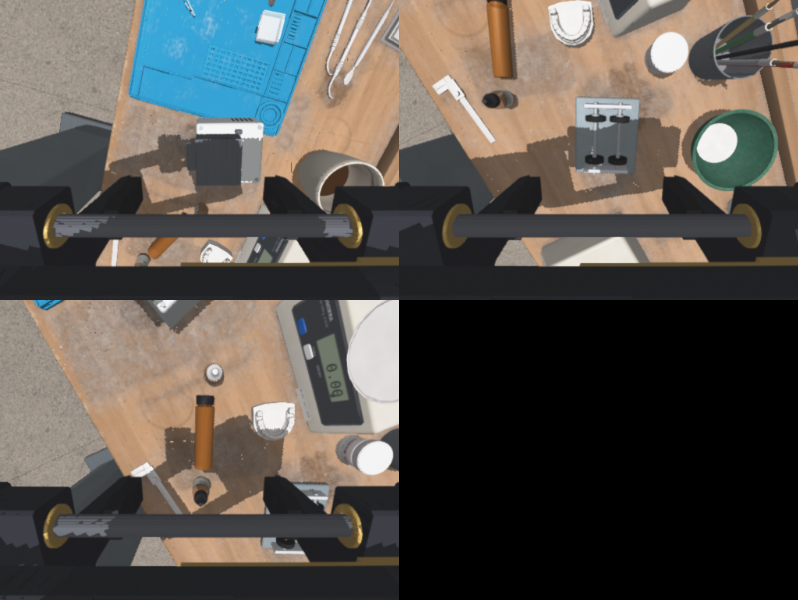

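Wrist views: the vial lies at (204,432) in the lower-left panel, almost vertical. The bed is at (606,135), the cover at (220,160) with its tab at (180,155), and the bench is clear around the vial. I'll crop for precise corners.

Run:
```python
import pickle,cv2,numpy as np
from h import *
D=pickle.load(open("D.pkl","rb"))
a=D["bed"]["im"][110:240,210:320]; b=D["box"]["im"][140:250,190:350]
cv2.imwrite("pics/c.png",np.hstack([cv2.resize(a,(440,520),interpolation=2),np.vstack([cv2.resize(b,(352,242),interpolation=2),np.zeros((278,352,3),np.uint8)])]))
c=D["vial"]; h=cv2.cvtColor(c["im"],cv2.COLOR_BGR2HSV)
m=((h[...,1]>150)&(h[...,0]<22)&(h[...,2]>50)).astype(np.uint8); m[:110]=0; m[240:]=0; m[:,:220]=0; m[:,300:]=0
n,l,s,ce=cv2.connectedComponentsWithStats(m); i=1+np.argmax(s[1:,4]); print(s[i],ce[i])
(rc)=cv2.minAreaRect(np.argwhere(l==i)[:,::-1].astype(np.float32)); print(rc)
bp=cv2.boxPoints(rc); bp=bp[np.argsort(bp[:,1])]
t,e=bp[:2].mean(0),bp[2:].mean(0)
T=at_z(c,t[1],t[0],.014);E=at_z(c,e[1],e[0],.014);d=(T-E);L=np.linalg.norm(d);u=d/L
print(T,E,L,np.degrees(np.arctan2(d[1],d[0])),"centre",(T+E)/2+.0075*u)
```

```text
[ 250  135   24   83 1788] [261.18736018 175.44463087]
((261.318359375, 175.94677734375), (22.286052703857422, 82.29259490966797), 1.3971812725067139)
[0.48150098 0.21534229 0.014     ] [0.43927361 0.12619954 0.014     ] 0.09863863915226524 64.65285003048452 centre [0.46359806 0.17754889 0.014     ]
```

View pics/c.png

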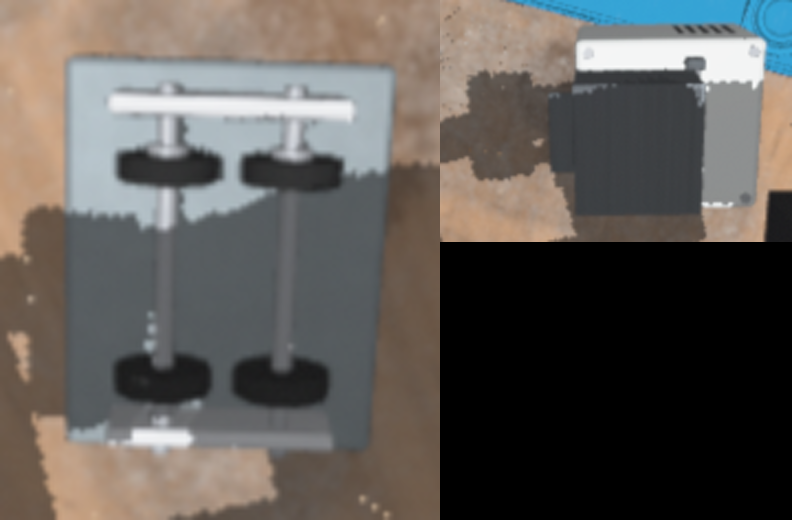

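Bed crop: plate corners (68,60), (394,68), (371,448), (68,440); axles run from (172,88) to (160,450) and from (295,90) to (279,452). Box crop: tab front edge (549,92)–(551,171), box top corners (577,38), (766,38), (755,206), cover roof edge (575,214)–(702,214).

Run:
```python
import pickle
from h import *
D=pickle.load(open("D.pkl","rb"))
def P(v,x,y,z): 
    c=D[v]; return at_z(c,110+y/4,210+x/4,z)[:2] if v=="bed" else at_z(c,140+y/2.2,190+(x-440)/2.2,z)[:2]
ang=lambda d:np.degrees(np.arctan2(d[1],d[0]))
p=[P("bed",*q,.014) for q in((68,60),(394,68),(371,448),(68,440))]
print("bed",np.mean(p,0),[(ang(p[i]-p[j]).round(1),np.linalg.norm(p[i]-p[j]).round(4)) for i,j in((0,3),(1,2),(1,0),(2,3))])
w=[P("bed",*q,.046-.003) for q in((168,152),(292,154),(162,357),(281,360))]
a=[P("bed",*q,.031) for q in((172,88),(160,450),(295,90),(279,452))]; print("axles",np.mean(a,0),ang(a[0]-a[1]),ang(a[2]-a[3]),[np.linalg.norm(a[0]-a[1]),np.linalg.norm(a[0]-a[2])])
b=[P("box",*q,.07) for q in((577,38),(766,38),(755,206))]
print("box",(b[0]+b[2])/2,ang(b[1]-b[0]),ang(b[1]-b[2])-90,np.linalg.norm(b[1]-b[0]),np.linalg.norm(b[1]-b[2]))
t=[P("box",*q,.079) for q in((549,92),(551,171))]; print("tab",np.mean(t,0),ang(t[0]-t[1])-90,np.linalg.norm(t[0]-t[1]))
r=[P("box",*q,.109) for q in((575,84),(575,214),(702,214),(702,84))]; print("roof",np.mean(r,0),ang(r[0]-r[1])-90,ang(r[2]-r[1]),ang(r[3]-r[2])-90,np.linalg.norm(r[0]-r[1]),np.linalg.norm(r[2]-r[1]))
```

```text
bed [ 0.54478315 -0.01707118] [(np.float64(64.3), np.float64(0.1202)), (np.float64(65.2), np.float64(0.1207)), (np.float64(-25.3), np.float64(0.0967)), (np.float64(-25.5), np.float64(0.0986))]
axles [ 0.54433703 -0.01787798] 63.79560081556991 64.84200009447933 [np.float64(0.1098796778632746), np.float64(0.03486229698715533)]
box [0.5140846  0.38852955] 16.17433853591407 16.761080769676823 0.09705561845032906 0.09348116773423215
tab [0.45371444 0.36990679] 16.454205711163823 0.04299368684438348
roof [0.4958906  0.38214263] 15.696456370303665 16.138078770833015 18.898902431210928 0.06493430041212715 0.06196722372287905
```

Run:
```python
from h import *
V=np.array([.4635,.176]); B=np.array([.5445,-.0173])
manip.gripper_to(.06)
manip.goto((*V,.08),down(64.65))
manip.move_linear((*V,.0105),.1)
manip.gripper_to(.02,10)
print(manip.current_time_s(),manip.current_grip_width(),manip.current_grasp_force(),manip.current_wrist_force())
manip.move_linear((*V,.13),.15)
print(manip.current_grip_width(),manip.current_grasp_force())
manip.goto((*B,.12),down(64.5)); manip.move_linear((*B,.058),.1); manip.pause(.3)
f0=np.array(manip.current_wrist_force()); print("t",manip.current_time_s(),f0)
for z in np.arange(.0565,.0475,-.001):
    manip.move_linear((*B,z),.02); f=np.array(manip.current_wrist_force())-f0; print(round(z,4),f.round(2))
    if f[2]>2.5: break
c=cam("wrist"); cv2.imwrite("pics/place.png",c["im"]); print(manip.current_time_s(),manip.current_tcp_pos())
```

```text
8.5917 0.0273885914407085 9.99993547797203 [-0.80006451 -0.4312521   2.18281757]
0.027061309708891867 9.99974861741066
t 11.4583 [0.30169425 0.79610266 0.33180835]
0.0565 [ 1.12 -1.57 -1.23]
0.0555 [-0.3  -1.02 -0.41]
0.0545 [-0.17 -1.   -1.55]
0.0535 [-1.03 -0.73 -1.38]
0.0525 [-0.51 -0.03 -0.75]
0.0515 [-0.32 -1.07 -0.6 ]
0.0505 [-0.12 -0.28 -1.1 ]
0.0495 [-3.16 -0.03  6.16]
13.5083 [ 0.54466315 -0.017309    0.05013577]
```

View pics/place.png

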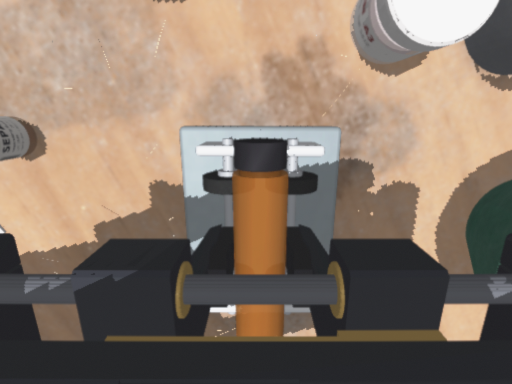

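Placement view: the vial lies in the groove between the wheels, with the cap at (260,155) centred between the axles at (228,160) and (293,160). It is in contact, so I release and back off upward.

Run:
```python
from h import *
B=np.array([.5445,-.0173])
manip.gripper_to(.045); manip.pause(.2); manip.move_linear((*B,.16),.15); manip.pause(.1)
c=cam("wrist"); cv2.imwrite("pics/rel.png",c["im"])
print(manip.current_time_s())
for n,z in(("vial_center",.0537),("bed_rest",.0537)):
    for r in place_of("wrist",n)[:1]: print(n,r["score"],at_z(c,*r["point"],z))
# IK chain check for box
A=16.4; h=np.array([np.cos(np.radians(A)),np.sin(np.radians(A)),0]); O=np.array([.5145,.388,0])
d=h*np.sin(np.radians(60))-np.array([0,0,.5])
for x,z in((-.13,.11),(-.10,.055),(-.062,.055),(-.062,.1),(-.01,.084)):
    p=O+h*x+[0,0,z]-.008*d; print(x,z,p.round(3),np.round(manip.solve_ik(p,down(A,60)),2))
print(manip.solve_ik((.38,.2,.3),down(A,60)))
```

```text
15.1917
vial_center 0.73 [ 0.54628419 -0.01544749  0.0537    ]
-0.13 0.11 [0.383 0.349 0.114] [ 0.73  0.17  2.4   3.9   0.57 -2.02]
-0.1 0.055 [0.412 0.358 0.059] [ 0.69  0.41  2.32  3.71  0.68 -1.83]
-0.062 0.055 [0.448 0.369 0.059] [ 0.64  0.44  2.25  3.68  0.64 -1.83]
-0.062 0.1 [0.448 0.369 0.104] [ 0.64  0.29  2.28  3.78  0.53 -1.96]
-0.01 0.084 [0.498 0.383 0.088] [ 0.6   0.4   2.17  3.7   0.52 -1.91]
None
```

View pics/rel.png

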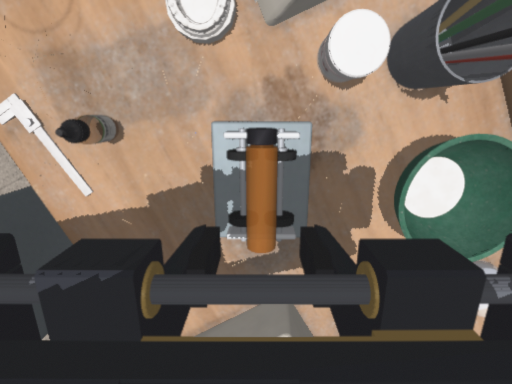

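Release view: the vial lies free in the groove, centred on the bed (cap at (261,137), end at (261,248)). Next is the box: fingers closed, tool tilted 60° from vertical along the box's +x.

```bash
cat >> h.py <<'E'
A=16.4; H=np.array([np.cos(np.radians(A)),np.sin(np.radians(A)),0]); O=np.array([.5145,.388,0]); ORI=down(A,60)
def tip(x,z): return O+H*x+[0,0,z]-.008*(H*np.sin(np.radians(60))-np.array([0,0,.5]))
def go(x,z,v=.08):
    manip.move_linear(tip(x,z),v); print((x,z),np.round(manip.current_wrist_force(),1),round(manip.current_time_s(),2))
E
python3 - <<'E'
from h import *
manip.gripper_to(0)
manip.goto((.42,.1,.30),down(64.5))
qp=np.array(manip.solve_ik(tip(-.13,.11),ORI)); q=np.array(manip.current_joints()); 
q[3:]=qp[3:]; manip.move_j(q); print(manip.current_time_s(),manip.current_tcp_pos())
manip.move_j(qp); manip.pause(.2)
go(-.105,.05); go(-.0605,.05,.05); manip.pause(.2)
for z in(.055,.06,.065,.07): go(-.0605,z,.04)
c=cam("scene"); cv2.imwrite("pics/lift.png",cv2.resize(c["im"][50:200,120:320],None,fx=3.5,fy=3.5,interpolation=2))
E
```

```text
20.1917 [ 0.68221328 -0.02437187  0.69298416]
(-0.105, 0.05) [0.5 0.5 0.4] 23.97
(-0.0605, 0.05) [ 0.4 -0.5 -0.8] 25.01
(-0.0605, 0.055) [ 0.1  0.8 -0.4] 25.48
(-0.0605, 0.06) [-0.4 -0.3 -0.8] 25.76
(-0.0605, 0.065) [-0.8 -0.5 -0.1] 26.03
(-0.0605, 0.07) [-1.3 -0.4 -1.1] 26.31
```

View pics/lift.png

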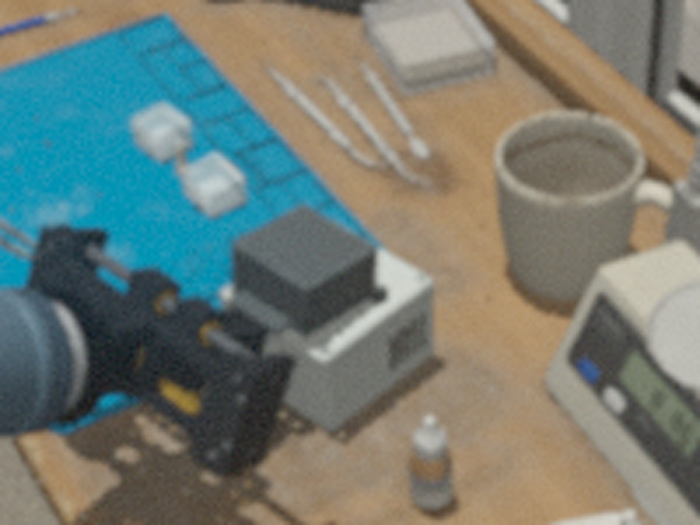

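The gripper is at (200,340), in front of the box. The cover at (305,265) is about shut, and the white bottle at (430,470) is clear. I continue the lift.

Run:
```python
from h import *
go(-.0605,.08,.06); go(-.045,.098,.06); manip.pause(.1)
c=cam("scene"); a=c["im"][50:200,120:320]
r=cam("top"); b=r["im"][140:240,110:210]
cv2.imwrite("pics/lift2.png",np.hstack([cv2.resize(a,(500,375),interpolation=2),cv2.resize(b,(300,375),interpolation=2)]))
```

```text
(-0.0605, 0.08) [-0.9 -0.1 -0.8] 26.68
(-0.045, 0.098) [-8.3 -3.1  2.5] 27.23
```

View pics/lift2.png

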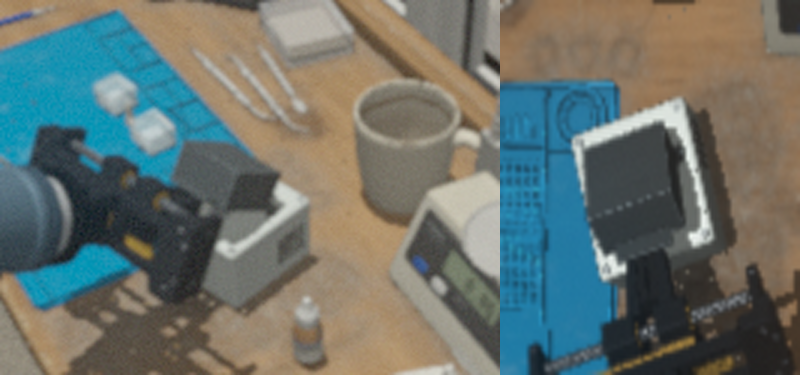

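Scene panel: the cover (225,175) is clearly raised. Top panel: the fingers are at (648,270) under the tab. However, about 9 N of backward force shows the fingertip corner caught on the wall's 3 mm lower edge just behind the tab. I'll back off, steepen the tool by 10° so that corner sits lower than the lip, and go in lower.

```bash
cat >> h.py <<'E'
TILT=50
def tip(x,z,y=0):
    s,c=np.sin(np.radians(TILT)),np.cos(np.radians(TILT)); return O+H*x+[0,0,z]-.008*(H*s-np.array([0,0,c]))
ORI=down(A,TILT)
E
python3 - <<'E'
from h import *
p=O+H*-.0605+[0,0,.08]-.008*(H*.866-np.array([0,0,.5]))
manip.move_linear(p,.08); print(np.round(manip.current_wrist_force(),1))
manip.move_linear(tip(-.062,.081),.02,ORI); print(manip.current_time_s(),np.round(manip.current_wrist_force(),1))
for x in np.arange(-.058,-.035,.004):
    go(x,.081,.05)
    f=np.array(manip.current_wrist_force())
    if f@H<-5: break
r=cam("top"); b=r["im"][140:240,110:210]; c=cam("scene"); a=c["im"][50:200,120:320]
cv2.imwrite("pics/lift3.png",np.hstack([cv2.resize(a,(500,375),interpolation=2),cv2.resize(b,(300,375),interpolation=2)]))
E
```

```text
[-1.6 -0.9 -0.3]
28.475 [-0.2 -0.3 -1.5]
(np.float64(-0.058), 0.081) [-1.2 -0.  -1.6] 28.73
(np.float64(-0.054000000000000006), 0.081) [-1.2  0.1 -1.3] 28.98
(np.float64(-0.05000000000000001), 0.081) [-1.3  0.4 -0.8] 29.23
(np.float64(-0.04600000000000001), 0.081) [-0.3 -0.2 -1. ] 29.48
(np.float64(-0.042000000000000016), 0.081) [-0.1  0.5 -1.7] 29.73
(np.float64(-0.03800000000000002), 0.081) [-0.4  0.2 -2.3] 29.98
```

It no longer jams, and a light downward load shows the cover resting on the fingers. Next I push the toggle.

Run:
```python
from h import *
for x in np.arange(-.034,-.0125,.003):
    go(round(x,4),.081,.05)
    f=np.array(manip.current_wrist_force())
    if f@H<-9: break
r=cam("top"); b=r["im"][140:240,110:210]; c=cam("scene"); a=c["im"][50:200,120:320]
cv2.imwrite("pics/push.png",np.hstack([cv2.resize(a,(500,375),interpolation=2),cv2.resize(b,(300,375),interpolation=2)]))
```

```text
(np.float64(-0.034), 0.081) [-0.4  1.  -2. ] 30.32
(np.float64(-0.031), 0.081) [-2.1 -0.6 -2.1] 30.57
(np.float64(-0.028), 0.081) [-2.6 -0.5 -1.8] 30.82
(np.float64(-0.025), 0.081) [-2.7  0.2 -1.6] 31.07
(np.float64(-0.022), 0.081) [-2.1  0.  -1.3] 31.32
(np.float64(-0.019), 0.081) [-1.8  0.  -2.8] 31.57
(np.float64(-0.016), 0.081) [-13.5  -5.2   7. ] 31.82
```

View pics/push.png

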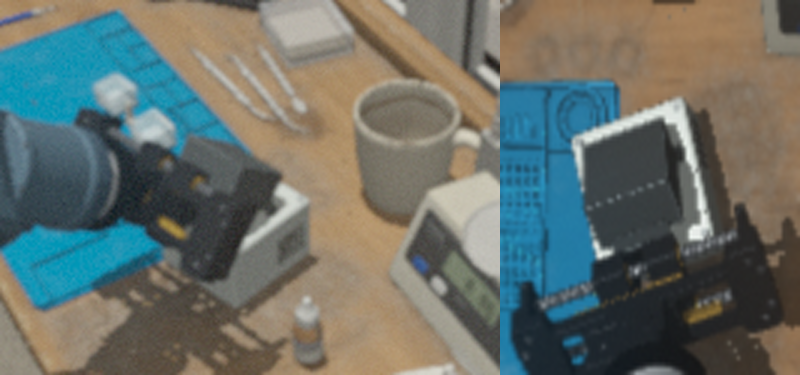

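The paddle moved from x≈-31 mm to a hard stop at -16 mm, where the force jumped to 15 N. That matches the predicted far end, so I withdraw and let the cover fall.

Run:
```python
from h import *
go(-.03,.081,.1); go(-.088,.078,.12)
manip.move_linear(O+H*-.14+[0,0,.10],.12,down(A,60)); manip.pause(.3)
print(manip.current_time_s(),manip.current_wrist_force())
r=cam("top"); b=r["im"][120:245,110:360]; c=cam("scene"); a=c["im"][60:300,130:390]
for n,cc in(("top",r),("scene",c)):
    for k,z in(("cover_tab",.075),("vial_center",.0537),("bed_rest",.0537)): print(n,k,[(round(q["score"],2),at_z(cc,*q["point"],z).round(3)) for q in place_of(n,k)[:1]])
cv2.imwrite("pics/end.png",np.hstack([cv2.resize(a,(400,370),interpolation=2),cv2.resize(b,(400,370)[::1],interpolation=2)]))
```

```text
(-0.03, 0.081) [-2.6 -0.4 -0.6] 32.22
(-0.088, 0.078) [0.6 0.  0.5] 32.85
33.7083 [-0.29881352  0.84232829 -0.52645858]
top cover_tab [(0.71, array([0.457, 0.365, 0.075]))]
top vial_center [(0.65, array([ 0.541, -0.012,  0.054]))]
top bed_rest [(0.75, array([ 0.541, -0.015,  0.054]))]
scene cover_tab [(0.29, array([0.485, 0.318, 0.075]))]
scene vial_center [(0.57, array([ 0.542, -0.012,  0.054]))]
scene bed_rest []
```

View pics/end.png

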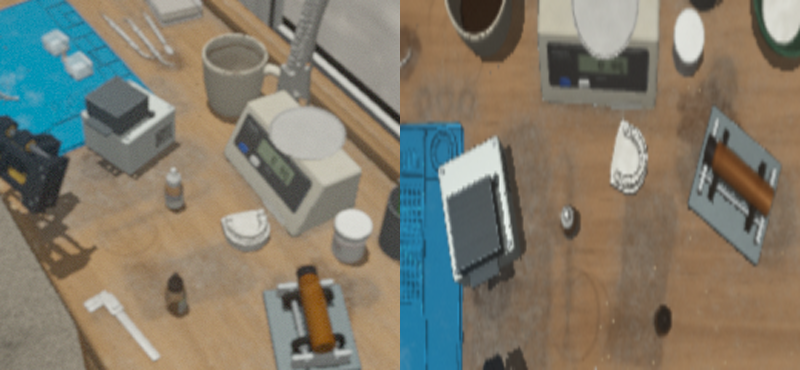

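The end views show the cover shut (118,100), the vial in the groove (315,310), both bottles and the cast where they stood, and the gripper clear of everything.

```bash
python3 -c "
from station import workorder; print(workorder.hand_in())"
```

```text
the job is handed in; nothing more can be done
None
```

The job is handed in with no verdict returned: the vial lies released in the roller-bed groove, the toggle was pushed to its far stop, the cover is shut, and the bottles and cast are undisturbed (about 34 s of the 48 s used).

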